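# Show the helper which paint tin goes where

## Task

Call the helper by pressing the red call button all the way down and letting it go, then show which tin to fetch by pointing down at the middle of the blue lid, fingertips about 3 cm above it, for two seconds. Then show where it goes by pointing down the same way at the middle of the cork pad in the tray's empty bay, about 3 cm above the pad, and finish while still pointing there. Never touch the tins, pots, pad, board, tray or tools, and keep well above the lids of the other tins and pots.

Things in the scene. Friction and masses are not known exactly. Their poses are not given: they have to be found in the camera images.
- call (a joint): push of the red call button: 0 m released, 0.006 m fully down, moving straight down against a spring; fully down takes about 5 N and it springs back by itself. It counts as pressed from 0.004 m
- call_top (a point): centre of the top face of the red round call button (36 mm across) (it moves down with the button; 57 mm above the bench when released); the button stands on top of a fixed grey enclosure 100 x 80 x 35 mm and is pressed straight down from above
- tin_blue: paint tin with a blue lid and a blue band on its paper label, standing upright on the wooden board: 75 mm across the lid, 88 mm tall; origin at the centre of its underside, z up, so the lid's top is 88 mm above the origin
- tin_red: paint tin with a red lid and a red band on its paper label, standing upright on the wooden board: 75 mm across the lid, 88 mm tall; origin at the centre of its underside, z up, so the lid's top is 88 mm above the origin
- tin_yellow: paint tin with a yellow lid and a yellow band on its paper label, standing upright on the wooden board: 75 mm across the lid, 88 mm tall; origin at the centre of its underside, z up, so the lid's top is 88 mm above the origin
- tin_white: paint tin with a white lid and a white band on its paper label, standing upright on the wooden board: 75 mm across the lid, 88 mm tall; origin at the centre of its underside, z up, so the lid's top is 88 mm above the origin
- pad: round tan cork pad, 68 mm across, 4 mm thick, lying on the floor of the one bay of the tray that holds no pot; origin at the centre of its underside, z up, its top face 4 mm above the origin
- pot_green: small white sample pot with a green lid, 60 mm across and 45 mm tall, standing in a bay of the tray; origin at the centre of its underside
- pot_yellow: small white sample pot with a yellow lid, 60 mm across and 45 mm tall, standing in a bay of the tray; origin at the centre of its underside
- pot_grey: small white sample pot with a grey lid, 60 mm across and 45 mm tall, standing in a bay of the tray; origin at the centre of its underside
- board: fixed plain wooden board, 200 x 200 x 12 mm, lying flat, that carries the four tins two by two, 100 mm apart between centres; origin at the centre of its underside
- tray: fixed black plastic tray, 200 x 200 mm, 25 mm tall, walls and floor 5 mm thick, divided crosswise into four square bays about 92 mm wide, 98 mm apart between centres; three bays hold a pot, the fourth only the cork pad; origin at the centre of its underside
- brush: loose paint brush lying on the bench beyond the work, along y, under 40 mm high; leave alone
- screwdriver: loose screwdriver lying on the bench beyond the work, along y, under 40 mm high; leave alone
Mind the look-alikes: they are no part of the job. What is shaped like the tin_blue but pink is not meant.

How it is judged:
By the outcome, as a careful person would: the job done as asked, in the order asked, and still so for the second after the job is handed in, with the robot touching nothing.
It also fails if it takes over 54 s, if anything falls off the work surface, if the arm or the gripper's body presses on something with over 40 N, if the wrist force passes 120 N, or if a joint passes its speed limit or range.

## Robot

A 6-joint arm with a two-finger parallel gripper is mounted at the origin on the work surface. World frame = base frame: x ahead of the robot, y to its left, z up, the work surface at z = 0. Lengths are in mm, angles in rad, forces in N, time in s.
With the tool pointing down it reaches from about 300 to 775 mm from the base axis. Payload 14.6 kg.
Tool frame: the origin (TCP) lies on the centre line of the jaws, within the pads' length; the fingertips stand 8 mm ahead of it and the grasp point (between the pads) lies 11 mm behind it; z points along the fingers, y is the direction in which the jaws open and shut (so a half turn about z gives the same grasp; the last joint's range is limited). The gripper opens to 94 mm and grips with 3 to 60 N. Pads are 16 mm wide; open, the fingers measure 119 mm over their backs; the gripper's body (75 mm by 177 mm) begins 78 mm behind the grasp point.
Start: joints at [-1.183, 0.3, 1.521, -0, 1.321, -0.067], TCP at [241.597, -494.085, 213.446] pointing down, gripper open.
Joint ranges: [-3.03, 3.03], [-0.79, 2.21], [0.23, 2.52], [-1.04, 4.18], [0, 3.07], [-2.55, 2.55]. Speed limits (rad/s): [2.22, 2.22, 2.57, 3.14, 3.14, 3.14].

## Interface

Orientations are given as [roll, pitch, yaw] about the fixed x, y, z axes, in that order (R = Rz(yaw) Ry(pitch) Rx(roll)).
In Python, from cell import read_state, cams, manip gives the robot as it stands.
- The arm moves only by the shell command python3 -m handwheel 'ROWS' [OPENING] [FORCE]. ROWS is JSON, a list of rows, each a list of 4 numbers: the shift along the tool's x, y, z in m, then the turn about the tool's z in degrees. In form: [[dx, dy, dz, turn], ...]. A call has 1 to 5 rows; each row is the pose to reach, as a shift and turn from the pose measured when the call began, along the tool's axes at that moment; what a row does not reach only later rows make up. A row lasts 1/8 s, in which the tool goes at most 62.5 mm and 10.7 degrees, less where a joint would pass 70% of its speed; a pose out of reach is approached as far as the arm can. A call with a gripper value outside its range is refused whole. OPENING is the closure, from 0 (fully open) to 1 (shut), set as the call begins (- or left out, the last holds). The fingers move at their own pace and stop on an object; FORCE is the grip in N (left out, the last holds). Time passes only in rows, so rows that repeat a pose let the fingers close. It gives the time, the measured TCP pose, the force and the opening at its end, in the units of the state.
- read_state(): the state, without advancing time (a new reading comes with each control period).
- cams.camera(name): name is "scene" or "top" or "wrist"; returns the picture (400x640x3 uint8, red, green, blue); there is no depth.
- cams.get_calibration(name): a dict with "vertical_fov" (degrees; the focal length in pixels is half the picture's height over the tangent of half this angle, whatever the lens; pixels are square), "cx", "cy" (the principal point, pixels), "R" (3x3) and "t" (3): a world point X has camera coordinates R X + t. Camera axes: x right, y down, z forward; pixel columns grow to the right and rows downward; lengths in mm; the calibration is good to about 2 mm. The wrist camera is an equidistant fisheye: a pixel r from the principal point sees the ray r / f radians off the axis. A picture is of the moment at which its call begins: read the wrist's pose just before it. get_calibration takes no time and is no camera call; for the wrist camera it gives the pose at the moment of the call.
- manip.sign_off(): hands the job in, once; it reports no verdict.
The state is a dict: "clock": time; "joints": joint angles; "qd": joint speeds; "effort": joint torques, N m; "eef_pos": TCP position; "eef_rot": TCP orientation; "wrist_force": force on the tool from outside, world axes, zero at the start; "moment": the same for the moment, N m; "finger_gap": finger opening in mm.
Only numpy, scipy, OpenCV 4.12 (cv2) and the standard library are available. Lean on these libraries where they do the work, as an engineer would, in place of code of your own. Each camera call takes 0.05 s, during which the arm holds its last target. There are 200 camera calls.

## Working session

There is one attempt and no reset: what is moved stays moved. The work goes in short steps, Python scripts to look and compute and a shell command to move; the robot and the scene stay as the last step left them, time stands still between calls to the robot, and variables do not carry over. Pictures are saved under pics/ and viewed, about 8 in all and at most 12, crops included, and the job is handed in when it is done.

```bash
mkdir -p pics
python3 - <<'E'
from cell import read_state, cams
import cv2
for n in("top","scene"):
    cv2.imwrite(f"pics/{n}0.png",cams.camera(n)[:,:,::-1]); c=cams.get_calibration(n); print(n,c)
s=read_state();print(s["clock"],s["eef_pos"],s["eef_rot"],s["finger_gap"],s["wrist_force"])
E
```

```text
top {'vertical_fov': 55.94038041758786, 'cx': 322.8578660493895, 'cy': 195.3439838927752, 'R': array([[ 0.0232815 , -0.99963291, -0.01385721],
       [-0.98716218, -0.0207958 , -0.15836147],
       [ 0.15801517,  0.01736621, -0.98728396]]), 't': array([ -1.37470568, 541.08286335, 837.40930504])}
scene {'vertical_fov': 46.476302287769236, 'cx': 318.32587917582106, 'cy': 194.4733552838976, 'R': array([[ 0.22447274,  0.97444177,  0.00867343],
       [ 0.8151119 , -0.18287679, -0.54968052],
       [-0.53404549,  0.13045811, -0.83532993]]), 't': array([-112.04322567, -403.13917973, 1275.7974782 ])}
0.1 [ 241.49950338 -493.8995423   212.93394753] [-3.14057150e+00 -5.01025064e-05  4.54746063e-01] 94.00777535693084 [-0.55102835 -0.88216397 -0.58016219]
```

View pics/top0.png

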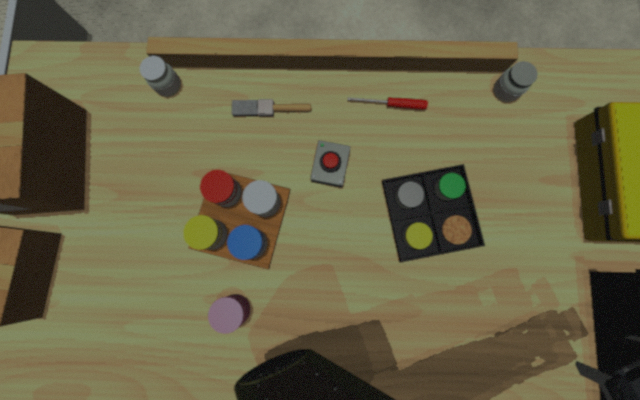

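View pics/scene0.png

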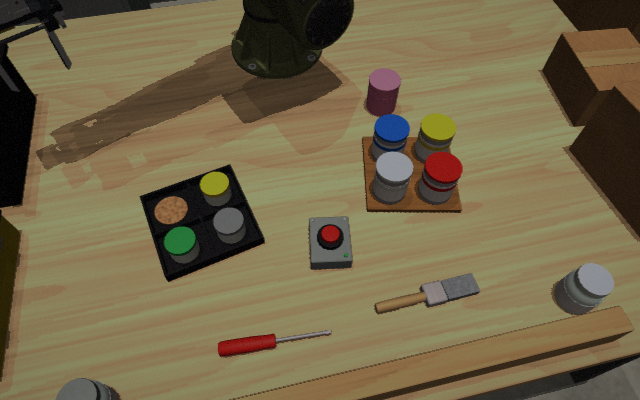

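The top view shows the red button at (331,161), the blue lid at (246,242) and the cork pad at (457,230). The lookalike is the pink tin at (228,314), off the board. The blue lid at (246,242) is the target because it is blue and stands on the board. The scene view agrees: button (331,235), blue lid (391,128), cork (171,210). Next I'll measure them in both views and confirm with one crop.

```bash
cat > h.py <<'E'
import numpy as np, cv2
from cell import read_state, cams
from scipy.spatial.transform import Rotation as Ro
def ray(n,px):
    c=cams.get_calibration(n); f=200/np.tan(np.radians(c["vertical_fov"]/2)); R=np.array(c["R"]); d=np.array([(px[0]-c["cx"])/f,(px[1]-c["cy"])/f,1])
    if n=="wrist":
        r=np.hypot(*d[:2]); d=np.array([*(d[:2]*np.sin(r)/r),np.cos(r)])
    return -R.T@c["t"], R.T@d
def cast(n,px,z):
    o,d=ray(n,px); return o+d*(z-o[2])/d[2]
def blob(img,lo,hi,near,rad=30):
    m=cv2.inRange(cv2.cvtColor(img,cv2.COLOR_RGB2HSV),lo,hi)
    k=np.zeros_like(m); cv2.circle(k,near,rad,255,-1); m=cv2.morphologyEx(m&k,cv2.MORPH_OPEN,np.ones((3,3)))
    c=max(cv2.findContours(m,cv2.RETR_EXTERNAL,cv2.CHAIN_APPROX_NONE)[0],key=cv2.contourArea)
    return cv2.fitEllipse(cv2.convexHull(c))
def to_tool(p):  # shift in tool axes (m) from the present TCP to p (mm)
    s=read_state(); return Ro.from_euler("xyz",s["eef_rot"]).inv().apply(np.array(p)-s["eef_pos"])/1000
E
python3 - <<'E'
from h import *
T={"button":((0,130,110),(12,255,255),57,(331,161),(331,235),12),"blue":((100,120,90),(125,255,255),100,(246,242),(391,128),24),"pad":((5,60,70),(20,200,255),9,(457,230),(171,210),20)}
im={n:cv2.cvtColor(cv2.imread(f"pics/{n}0.png"),cv2.COLOR_BGR2RGB) for n in("top","scene")}
for k,(lo,hi,z,a,b,r) in T.items():
    for n,px in(("top",a),("scene",b)):
        e=blob(im[n],lo,hi,px,r); print(k,n,np.round(e[0],1),np.round(e[1],1),cast(n,e[0],z).round(1)); cv2.ellipse(im[n],e,(0,255,255),1)
for k,z,a in (("red",100,(216,187)),("white",100,(261,198)),("yel",100,(201,233)),("pink",88,(226,315)),("py",50,(419,236)),("pgreen",50,(452,185)),("pgrey",50,(411,194))): print(k,cast("top",a,z).round())
cv2.imwrite("pics/c.png",cv2.resize(im["top"][140:340,170:490],None,fx=2.5,fy=2.5)[:,:,::-1])
for p in((0,0,0),): print(to_tool((500,0,100)))
E
```

```text
button top [330.1 159.9] [12.8 13.3] [622.9  -4.6  57. ]
button scene [330.1 233.1] [15.  17.4] [622.7  -5.8  57. ]
blue top [244.6 241.9] [33.5 34.2] [427.1 175.5 100. ]
blue scene [391.8 127.1] [26.1 34.8] [426.2 175.9 100. ]
pad top [456.6 229.3] [28.6 30.1] [ 471.1 -309.4    9. ]
pad scene [170.5 209.7] [26.8 33.8] [ 470.  -311.4    9. ]
red [546. 245. 100.]
white [523. 145. 100.]
yel [444. 271. 100.]
pink [273. 209.  88.]
py [ 451. -210.   50.]
pgreen [ 570. -288.   50.]
pgrey [ 547. -193.   50.]
[ 0.44916167 -0.33004804  0.11329354]
```

View pics/c.png

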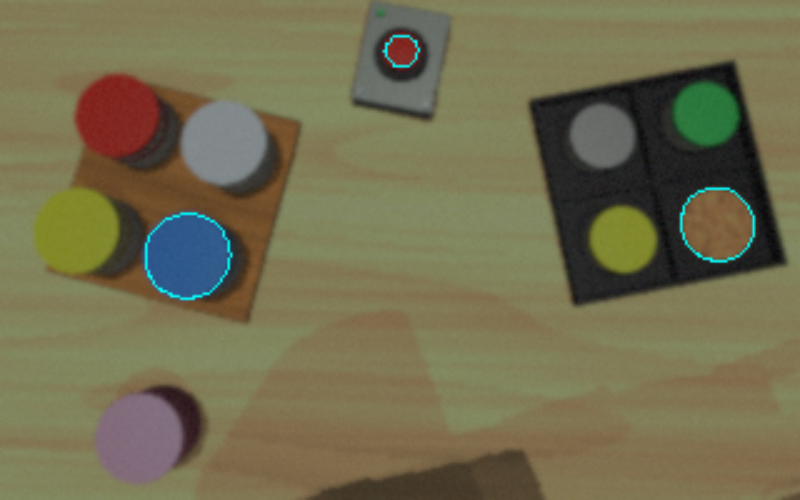

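Both views agree within 2 mm: button (623,-5), lid (427,176), pad (470.5,-310). The crop shows the outlines sitting on the blue lid, the cork and the red button, and the pink tin is off the board. I'll close the fingers and move toward the button at the present height.

```bash
python3 -m handwheel '[[0.027,-0.013,0,0],[0.072,-0.035,0,0],[0.117,-0.057,0,0],[0.162,-0.079,0,0],[0.207,-0.101,0,0]]' 1 20; python3 -c "
from h import *
print(to_tool((623,-5,140)).round(4),read_state()['wrist_force'])"
```

```text
clock: 0.72
eef_pos: [383.8, -310.8, 212.9]
eef_rot: [-3.14, 0.0, 0.455]
wrist_force: [0.5, -0.3, -0.6]
finger_gap: 47.2
[ 0.3492 -0.1696  0.0731] [ 0.53276219 -0.25140078 -0.58137581]
```

```bash
python3 -m handwheel '[[0.045,-0.022,0,0],[0.09,-0.044,0,0],[0.135,-0.066,0,0],[0.18,-0.087,0,0],[0.225,-0.109,0,0]]' ; python3 -m handwheel '[[0.045,-0.022,0,0],[0.085,-0.041,0.02,0],[0.11,-0.053,0.035,0],[0.12,-0.058,0.05,0],[0.12,-0.058,0.06,0]]'; python3 -c "
from h import *
print(to_tool((623,-5,100)).round(4))"
```

```text
clock: 1.35
eef_pos: [538.9, -112.6, 212.8]
eef_rot: [-3.14, 0.0, 0.455]
wrist_force: [-0.1, -0.4, -0.5]
finger_gap: 1.0
clock: 1.98
eef_pos: [620.8, -7.8, 151.7]
eef_rot: [-3.14, 0.001, 0.455]
wrist_force: [-0.1, -0.4, -0.0]
finger_gap: 0.5
[ 0.0033 -0.0014  0.0517]
```

```bash
python3 -m handwheel '[[0.003,-0.001,0.02,0],[0.003,-0.001,0.035,0],[0.003,-0.001,0.05,0],[0.003,-0.001,0.05,0]]'
python3 - <<'E'
from h import *
s=read_state(); c=cams.get_calibration("wrist"); im=cams.camera("wrist")
print(s["eef_pos"])
f=200/np.tan(np.radians(c["vertical_fov"]/2))
def proj(X):
    v=np.array(c["R"])@X+c["t"]; r=np.hypot(v[0],v[1]); th=np.arctan2(r,v[2]); return np.array([c["cx"],c["cy"]])+f*th*v[:2]/r
print("pred button",proj(np.array([623,-5,57])),"tip",proj(np.array(s["eef_pos"])-[0,0,8]))
cv2.imwrite("pics/w1.png",im[:,:,::-1])
E
```

```text
clock: 2.48
eef_pos: [622.4, -5.8, 100.7]
eef_rot: [-3.139, 0.003, 0.455]
wrist_force: [-0.4, -0.3, 0.4]
finger_gap: 0.5
[622.35283929  -5.84167236 100.67996424]
pred button [318.5623069  220.80938768] tip [318.89590646 239.37241987]
```

View pics/w1.png

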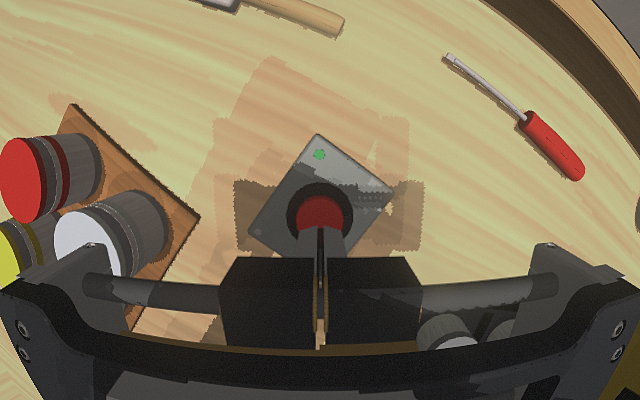

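In the wrist view the closed fingers are right over the red button, seen at (321,213) and predicted at (319,221). Now the press: contact should come at TCP z of about 65, and full travel at about 59.

```bash
python3 -m handwheel '[[0,0,0.015,0],[0,0,0.028,0],[0,0,0.034,0],[0,0,0.037,0],[0,0,0.039,0]]'; python3 -m handwheel '[[0,0,0.001,0],[0,0,0.002,0],[0,0,0.003,0],[0,0,0.003,0]]'
```

```text
clock: 3.15
eef_pos: [622.8, -5.7, 62.8]
eef_rot: [-3.139, 0.002, 0.455]
wrist_force: [-2.2, 1.1, 2.2]
finger_gap: 0.4
clock: 3.65
eef_pos: [622.8, -5.7, 60.0]
eef_rot: [-3.14, 0.001, 0.455]
wrist_force: [-3.0, 0.7, 5.1]
finger_gap: -0.0
```

```bash
python3 -m handwheel '[[0,0,0.001,0],[0,0,0.002,0],[0,0,0.002,0]]'
```

```text
clock: 4.03
eef_pos: [623.0, -5.7, 59.1]
eef_rot: [-3.14, 0.001, 0.455]
wrist_force: [-9.2, 0.7, 14.8]
finger_gap: 0.4
```

The force jumped to 15 N at z = 59, so the button is on its hard stop. I'll release and rise.

```bash
python3 -m handwheel '[[0,0,-0.01,0],[0,0,-0.04,0],[0,0,-0.085,0],[0,0,-0.125,0],[0,0,-0.155,0]]'; python3 -m handwheel '[[0,0,0,0],[0,0,0,0]]';  python3 -c "
from h import *
print(to_tool((426.7,175.7,138)).round(4))"
```

```text
clock: 4.65
eef_pos: [623.5, -5.9, 216.0]
eef_rot: [-3.141, -0.001, 0.455]
wrist_force: [-0.2, 0.3, -0.3]
finger_gap: 0.5
clock: 4.9
eef_pos: [623.2, -5.9, 214.8]
eef_rot: [-3.14, 0.0, 0.455]
wrist_force: [0.3, 0.2, -0.9]
finger_gap: 0.4
[-0.0968 -0.2493  0.0772]
```

```bash
python3 -m handwheel '[[-0.011,-0.028,0,0],[-0.029,-0.075,0,0],[-0.047,-0.121,0,0],[-0.065,-0.168,0,0],[-0.08,-0.206,0,0]]'; python3 -m handwheel '[[-0.012,-0.03,0,0],[-0.016,-0.042,0,0],[-0.016,-0.042,0,0],[-0.016,-0.042,0.02,0]]'; python3 -c "
from h import *
print(to_tool((426.7,175.7,138)).round(4))"
```

```text
clock: 5.52
eef_pos: [459.0, 145.0, 213.7]
eef_rot: [-3.14, 0.002, 0.455]
wrist_force: [0.8, 0.4, -0.5]
finger_gap: 0.6
clock: 6.02
eef_pos: [427.4, 175.3, 194.1]
eef_rot: [-3.14, 0.001, 0.455]
wrist_force: [-0.1, -0.6, -0.1]
finger_gap: 0.5
[-0.0004 -0.0006  0.0561]
```

```bash
python3 -m handwheel '[[0,-0.001,0.015,0],[0,-0.001,0.03,0],[0,-0.001,0.045,0],[0,-0.001,0.053,0],[0,-0.001,0.056,0]]'
python3 - <<'E'
from h import *
s=read_state(); w=cams.camera("wrist"); sc=cams.camera("scene"); print(s["eef_pos"])
cv2.imwrite("pics/b1.png",np.hstack([w[150:350,200:440],sc[60:260,280:520]]).repeat(1,0)[:,:,::-1])
m=cv2.imread("pics/b1.png"); cv2.imwrite("pics/b1.png",cv2.resize(m,None,fx=1.6,fy=1.6))
E
```

```text
clock: 6.65
eef_pos: [426.9, 176.2, 137.7]
eef_rot: [-3.14, 0.001, 0.455]
wrist_force: [0.1, 0.4, 0.6]
finger_gap: 0.0
[426.86999274 176.20352597 137.70524938]
```

View pics/b1.png

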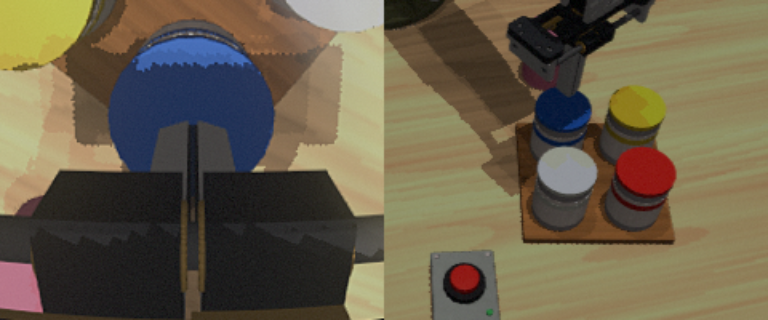

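The fingertips are over the middle of the blue lid: in the wrist crop the lid centre is at column 191 and the fingers at 193. The tip is 30 mm above the lid, and the button is back up. Holding for about 3 s.

```bash
python3 -m handwheel '[[0,0,0,0],[0,0,0,0],[0,0,0,0],[0,0,0,0],[0,0,0,0]]' >/dev/null; python3 -m handwheel '[[0,0,0,0],[0,0,0,0],[0,0,0,0],[0,0,0,0],[0,0,0,0]]'; python3 -m handwheel '[[0,0,0,0],[0,0,0,0],[0,0,0,0],[0,0,0,0],[0,0,0,0]]'>/dev/null; python3 -m handwheel '[[0,0,0,0],[0,0,0,0],[0,0,0,0],[0,0,0,0],[0,0,0,0]]'; python3 -m handwheel '[[0,0,0,0],[0,0,0,0],[0,0,0,0],[0,0,0,0],[0,0,0,0]]'; python3 -c "
from h import *
print(to_tool((470.6,-310.4,47)).round(4))"
```

```text
clock: 8.0
eef_pos: [427.0, 176.3, 138.1]
eef_rot: [-3.14, 0.0, 0.455]
wrist_force: [1.1, -0.4, 0.6]
finger_gap: 0.7
clock: 9.25
eef_pos: [427.0, 176.3, 138.1]
eef_rot: [-3.14, 0.0, 0.455]
wrist_force: [0.5, 0.2, -0.4]
finger_gap: 0.8
clock: 9.88
eef_pos: [426.9, 176.3, 138.1]
eef_rot: [-3.14, 0.001, 0.455]
wrist_force: [0.5, -1.2, -1.1]
finger_gap: 0.8
[-0.1745  0.4565  0.0905]
```

```bash
python3 -m handwheel '[[0,0,-0.02,0],[0,0,-0.05,0],[0,0,-0.07,0],[-0.007,0.019,-0.075,0],[-0.023,0.061,-0.075,0]]'; python3 -m handwheel '[[-0.018,0.047,0,0],[-0.036,0.094,0,0],[-0.054,0.141,0,0],[-0.071,0.187,0,0],[-0.089,0.234,0,0]]';  python3 -c "
from h import *
print(to_tool((470.6,-310.4,47)).round(4))"
```

```text
clock: 10.5
eef_pos: [433.3, 111.3, 213.5]
eef_rot: [-3.14, -0.001, 0.457]
wrist_force: [0.4, -1.1, -0.5]
finger_gap: 0.4
clock: 11.12
eef_pos: [456.6, -139.6, 213.3]
eef_rot: [-3.14, -0.001, 0.457]
wrist_force: [1.1, 0.4, 1.1]
finger_gap: 0.4
[-0.0629  0.1596  0.166 ]
```

```bash
python3 -m handwheel '[[-0.018,0.046,0,0],[-0.036,0.091,0,0],[-0.053,0.134,0,0],[-0.062,0.157,0,0],[-0.063,0.16,0,0]]'; python3 -m handwheel '[[0,0,0.02,0],[0,0,0.045,0],[0,0,0.065,0],[0,0,0.075,0]]'
python3 - <<'E'
from h import *
print(to_tool((470.6,-310.4,47)).round(4))
s=read_state(); w=cams.camera("wrist"); print(s["eef_pos"])
cv2.imwrite("pics/p1.png",cv2.resize(w[120:350,160:480],None,fx=2,fy=2)[:,:,::-1])
E
```

```text
clock: 11.75
eef_pos: [470.4, -312.0, 212.5]
eef_rot: [-3.14, -0.0, 0.455]
wrist_force: [0.1, 0.4, 0.3]
finger_gap: 0.4
clock: 12.25
eef_pos: [470.3, -310.8, 136.8]
eef_rot: [-3.139, -0.0, 0.456]
wrist_force: [0.8, 0.2, 0.6]
finger_gap: 0.3
[0.0005 0.     0.0898]
[ 470.29280355 -310.82290517  136.76014488]
```

View pics/p1.png

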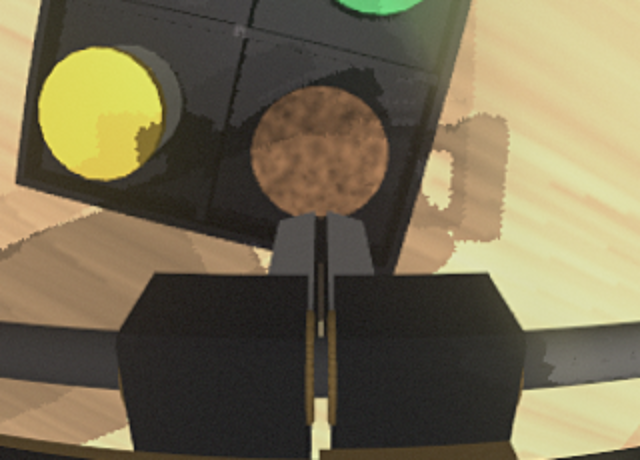

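```bash
python3 - <<'E'
from h import *
w=cv2.cvtColor(cv2.imread("pics/p1.png"),cv2.COLOR_BGR2RGB)
e=blob(w,(3,60,50),(20,220,230),(319,145),72); px=np.array(e[0])/2+[160,120]; print(px,e[1],cast("wrist",px,9).round(1))
E
python3 -m handwheel '[[0,0,0.025,0],[0,0,0.05,0],[0,0,0.07,0],[0,0,0.082,0],[0,0,0.089,0]]'; python3 -m handwheel '[[0,0,0.001,0],[0,0,0.001,0],[0,0,0.001,0]]'
```

```text
[319.68309021 195.3996048 ] (131.6881866455078, 139.55816650390625) [ 471.6 -310.     9. ]
clock: 12.92
eef_pos: [470.2, -310.5, 47.1]
eef_rot: [-3.138, 0.0, 0.456]
wrist_force: [0.2, 0.2, 0.3]
finger_gap: 0.4
clock: 13.3
eef_pos: [470.4, -310.7, 46.6]
eef_rot: [-3.139, -0.0, 0.456]
wrist_force: [0.6, 0.3, 0.3]
finger_gap: 0.8
```

The wrist view puts the pad at (471.6,-310), about 1 mm from the pointing spot. Holding, with one last look.

```bash
for i in 1 2 3 4; do python3 -m handwheel '[[0,0,0,0],[0,0,0,0],[0,0,0,0],[0,0,0,0],[0,0,0,0]]' >/dev/null; done; python3 -m handwheel '[[0,0,0,0],[0,0,0,0],[0,0,0,0],[0,0,0,0],[0,0,0,0]]'
python3 - <<'E'
from h import *
cv2.imwrite("pics/s2.png",cams.camera("scene")[:,:,::-1])
E
```

```text
clock: 16.42
eef_pos: [470.4, -310.7, 46.6]
eef_rot: [-3.139, -0.0, 0.456]
wrist_force: [-0.2, -0.4, -0.1]
finger_gap: 0.3
```

View pics/s2.png

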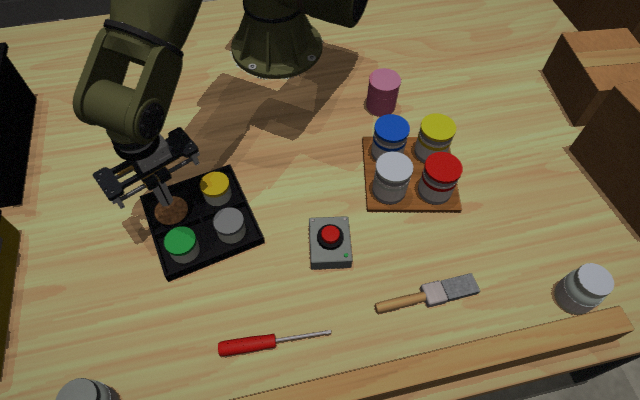

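The fingers point at the pad (171,210). Nothing has moved, and the button is up at (331,234). Handing in.

```bash
python3 -c "
from cell import manip
print(manip.sign_off())"
```

```text
the job is handed in; nothing more can be done
None
```

The job is done and handed in at about 16.5 s on the robot's clock; sign-off reports no verdict.

- **Button:** I pressed it with the closed fingers until it hit its stop (5 N rising to 15 N, tool at z = 59 mm) and let it go. Later pictures show it back up.
- **Blue lid:** I pointed at its middle for about 3 s, with the fingertips 30 mm above it. The two fixed cameras agreed on its position within 1 mm, and the wrist picture showed the fingers centred sideways.
- **Cork pad:** The arm finished pointing at its middle, with the fingertips about 29.6 mm above it. The three camera views agreed within about 2 mm.

In the last picture nothing had been moved. The wrist force was near zero, so the robot was touching nothing. No checks failed or disagreed.

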